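# Fetch the spare chuck from under the cabinet with the slotted scoop

## Robot

A 6-joint arm with a two-finger parallel gripper is mounted at the origin on a cart in front of the work surface, level with it; the furniture and walls round the work are solid. World frame = base frame: x ahead of the robot, y to its left, z up, the work surface at z = 0. Lengths are in mm, angles in rad, forces in N, time in s.
With the tool pointing down it reaches from about 300 to 775 mm from the base axis. Payload 14.6 kg.
Tool frame: the origin (TCP) lies between the finger pads; the fingertips stand 25 mm ahead of it and the grasp point (between the pads) lies 6 mm ahead of it; z points along the fingers, y is the line along which they close (so a half turn about z gives the same grasp; the last joint's range is limited). The gripper opens to 94 mm and grips with 3 to 60 N. Pads are 16 mm wide; open, the fingers measure 119 mm over their backs; the gripper's body (75 mm by 177 mm) begins 78 mm behind the grasp point.
Start: joints at [-1.291, 0.3, 1.521, -0, 1.321, -0.067], TCP at [186.932, -517.248, 230.446] pointing down, gripper open.
Joint ranges: [-3.03, 3.03], [-0.79, 2.21], [0.23, 2.52], [-1.04, 4.18], [0, 3.07], [-2.55, 2.55]. Speed limits (rad/s): [2.22, 2.22, 2.57, 3.14, 3.14, 3.14].

## Interface

Orientations are given as [roll, pitch, yaw] about the fixed x, y, z axes, in that order (R = Rz(yaw) Ry(pitch) Rx(roll)).
In Python, from cell import manip gives the robot as it stands. The module is installed in compiled form; this text tells all that it offers.
- The arm moves only by the tool step_arm, never from a script. Its argument "series" is one flat list of numbers, 5 for each row, row after row: the shift along the world's x, y, z in mm, then the turn about the world's z in rad, then the closure, from 0 (fully open) to 1 (shut). In form: [dx, dy, dz, spin, jaw, dx, dy, dz, spin, jaw, ...]. A call has 1 to 20 rows; each row shifts and turns the commanded pose from where the row before left it; what a row does not reach is not made up. A row lasts 1/8 s, in which the tool goes at most 62.5 mm and 10.7 degrees, less where a joint would pass 70% of its speed; a pose out of reach is approached as far as the arm can. A call is refused whole if a number of a shift passes 62.5 or a number of a turn 0.188, either way. A call with a gripper value outside its range is refused whole. The fingers move at their own pace and stop on an object; "squeeze" is the grip in N (left out, the last holds). Time passes only in rows, so rows that do not move let the fingers close. It gives the time, the measured TCP pose, the force, the opening and the grip force at its end, in the units of the state.
- manip.read_state(): the state, without advancing time (a new reading comes with each control period).
- manip.camera(name): name is "scene" or "side" or "wrist"; returns (picture, depth): 400x640x3 uint8, blue, green, red; 400x640 float32, mm along the optical axis (not along the pixel's ray), 0 where there is no reading.
- manip.camera_info(name): a dict with "fovy" (degrees; the focal length in pixels is half the picture's height over the tangent of half this angle, whatever the lens; pixels are square), "cx", "cy" (the principal point, pixels), "k1" (the pictures are not rectified: a ray, as slopes to the right and down, at radius r is drawn at 1 + k1 r^2 times it, then the intrinsics apply), "eye" and "orientation" of the camera in the world. Camera axes: x right, y down, z forward; pixel columns grow to the right and rows downward; lengths in mm; the calibration is good to about 2 mm. A picture is of the moment at which its call begins: read the wrist's pose just before it. camera_info takes no time and is no camera call; for the wrist camera it gives the pose at the moment of the call.
- manip.sign_off(): hands the job in; it is judged then, once.
The state is a dict: "clock": time; "joints": joint angles; "qd": joint speeds; "effort": joint torques, N m; "eef_pos": TCP position; "eef_rot": TCP orientation; "wrist_force": force on the tool from outside, world axes, zero at the start; "moment": the same for the moment, N m; "finger_gap": finger opening in mm; "finger_force": force on a finger pad.
Only numpy, scipy, OpenCV 4.12 (cv2) and the standard library are available. Lean on these libraries where they do the work, as an engineer would, in place of code of your own. Each camera call takes 0.05 s, during which the arm holds its last target. There are 200 camera calls.

## Task

The spare vacuum chuck has ended up under the raised cabinet. Take the slotted scoop from its plate, slide it under the cabinet's front edge and beneath the chuck's flange, carry the chuck out upright on the scoop, clear of the bench, and set the scoop down flat in the middle of its plate with the chuck still in it; let go. Leave the black ring filter that lies beside the chuck where it is.

Things in the scene. Friction and masses are not known exactly. Their poses are not given: they have to be found in the camera images.
- scoop: Flat slotted steel scoop, 0.13 kg, starting flat on the plate. Origin: on its underside at the seat centre, where a collected chuck's axis belongs; +x to the tine tips, z up. Level blade 5 mm thick, 68 mm wide; between its two tines a slot 44 mm wide, open in front (mouth flared to 50), closed end at x=-23 mm; tips at x=+35. Side rims 13 mm high, inner faces 64 mm apart. Ends at x=-118 mm.
- scoop_grip (a point): Centre of the scoop's handle, at x=-94, y=0, z=38 mm in the scoop's frame (axes parallel). Grey plastic bar 44 mm long, 16 mm wide (along y, the width to grip), 22 mm deep; it rises to the rear at 35 degrees, so a gripper square to it leans back 35 degrees, away from the tines; under the cabinet's front an upright gripper would strike the face.
- chuck: Spare vacuum chuck: brass-coloured mushroom-shaped disc, 0.12 kg +-30 %. Origin: centre of its underside, z up. Foot 38 mm across from z=0 to 9 mm, flange 52 mm across from z=9 to 18 mm: the 5 mm tines pass under the flange either side of the foot. It stands on the bench under the cabinet, 55 to 70 mm behind the front edge, at the left or right.
- filter: Black ring-mounted filter, 48 mm in diameter, 9 mm high, lying flat under the cabinet about 115 mm beside the chuck; to be left alone. Origin: centre of its underside.
- cabinet: White controller cabinet fixed on the bench, raised on two side plates. Origin: on the bench under the middle of its front lower edge; +x inward (to the back), y along the front. Box 290 mm wide, 190 deep (x=0 to 190), underside 70 mm above the bench, top at 220; plain upright front at x=0. The space below is open front and back, 262 mm wide between the side plates (y=+-131).
- plate: The scoop's rest: a fixed flat aluminium plate, 160 mm (x) by 140 mm (y), 12 mm high, standing on the 6 mm high drain tray at the right. Origin: centre of its underside, at z = 0.006 m; its top is 12 mm higher, at z = 0.018 m.

How it is judged (in metres and radians):
On the way, in this order (a step that is already met when the one before it is completed fails the run):
1. the scoop is under the chuck's flange while the chuck is still beneath the cabinet (horizontal distance between chuck and scoop below 0.013 m and x of chuck in the frame of cabinet above 0.03 m and angle between chuck's own z axis and vertical below 0.3 rad), for 0.1 s.
2. the chuck rides on the scoop, off the bench and clear in front of the cabinet (height (world z) of chuck above 0.025 m and x of chuck in the frame of cabinet below -0.03 m and horizontal distance between chuck and scoop below 0.02 m), for 0.2 s.
At the end, for the whole second after the job is handed in: The scoop lies flat on its plate (within 0.1 rad of level, its underside within 5 mm of the plate's top), the chuck stands upright (within 0.1 rad) in the scoop's slot, its axis within 15 mm of the seat centre and within 40 mm of the plate's centre, and both are at rest (horizontal distance between chuck and plate below 0.04 m and horizontal distance between chuck and scoop below 0.015 m and height (world z) of chuck between 0.015 and 0.024 m and height (world z) of scoop between 0.015 and 0.023 m and angle between each of chuck, scoop's own z axis and vertical below 0.1 rad and linear speed of each of chuck, scoop below 0.02 m/s); the robot touches nothing.
It fails at once if the ring filter is moved more than 15 mm (distance of filter from where it was at the start of the episode above 0.015 m).
It fails at once if the chuck is tipped more than 0.6 rad (angle between chuck's own z axis and vertical above 0.6 rad).
It also fails if it takes over 70 s, if anything falls off the work surface, if the arm or the gripper's body presses on something with over 40 N, if the wrist force passes 120 N, or if a joint passes its speed limit or range.

## Working session

There is one attempt and no reset: what is moved stays moved. The work goes in short steps, Python scripts to look and compute and a tool call to move; the robot and the scene stay as the last step left them, time stands still between calls to the robot, and variables do not carry over. Pictures are saved under pics/ and viewed, at most 11 in all, crops included, and the job is handed in when it is done.

Besides the shell and the picture viewer there is one more tool, called after "Request:" in YAML: its name, and indented under it one key for each argument. step_arm: Moves the arm, as the interface text tells. Its arguments: {"type":"object","properties":{"series":{"type":"array"},"squeeze":{"type":"number"}},"required":["series"]}

```bash
mkdir -p pics; cat > h.py <<'E'
import numpy as np, cv2
from cell import manip
from scipy.spatial.transform import Rotation as R
def cam(n):
    i=manip.camera_info(n); p,d=manip.camera(n); return p,d,i
def world(d,i):
    f=200/np.tan(np.radians(i["fovy"])/2)
    K=np.array([[f,0,i["cx"]],[0,f,i["cy"]],[0,0,1]])
    v,u=np.mgrid[0:400,0:640]
    xd=np.stack([(u-i["cx"])/f,(v-i["cy"])/f],-1); s=xd.copy()
    for _ in range(20): s=xd/(1+i["k1"]*(s**2).sum(-1,keepdims=True))
    P=np.dstack([s*d[...,None],d])
    o=np.array(i["orientation"],float)
    M=o if o.shape==(3,3) else R.from_euler('xyz',o).as_matrix() if o.size==3 else R.from_quat(o).as_matrix()
    W=P@M.T+np.array(i["eye"]); W[d==0]=np.nan; return W
E
python3 - <<'E'
from h import *
print(manip.read_state())
for n in("scene","side","wrist"):
    p,d,i=cam(n); print(n,i); cv2.imwrite(f"pics/{n}0.png",p); np.savez(f"{n}0.npz",p=p,d=d,W=world(d,i))
a=cv2.imread("pics/scene0.png");b=cv2.imread("pics/side0.png");
E
```

```text
{'clock': 0.0, 'joints': array([-1.29055941e+00,  3.00489945e-01,  1.52155054e+00, -3.12797045e-06,
        1.32069990e+00, -6.66254205e-02]), 'qd': array([1.99761958e-06, 6.97349958e-04, 5.44292919e-04, 2.01809558e-04,
       8.06056913e-04, 6.05992676e-04]), 'effort': array([-1.10836361e-03, -5.31810236e+01, -3.52740812e+01,  7.08270329e-02,
        2.43495737e-02, -9.55457358e-05]), 'eef_pos': array([ 186.89362561, -517.0363536 ,  229.8888944 ]), 'eef_rot': array([-3.14044727e+00, -7.33885636e-05,  3.46863073e-01]), 'wrist_force': array([-0.07818781,  0.8954438 , -0.1449056 ]), 'moment': array([ 0.00457691, -0.04181022, -0.01504366]), 'finger_force': 0.0, 'finger_gap': 93.78735213332506}
scene {'fovy': 45.59551799693223, 'cx': 324.6556083379359, 'cy': 196.77690200490878, 'k1': -0.008637934614546594, 'eye': array([-343.16335947, -328.80332668,  583.95288587]), 'orientation': array([-2.086386  ,  0.02515163, -1.26152786])}
side {'fovy': 53.197338865743085, 'cx': 315.0191693836829, 'cy': 201.32015470587592, 'k1': -0.05406332129085667, 'eye': array([-191.34457574,   22.16331657,  648.60441857]), 'orientation': array([-2.21501873,  0.01323679, -1.64589796])}
wrist {'fovy': 61.34064892571259, 'cx': 313.4401902461285, 'cy': 203.6045942579362, 'k1': 0.013932262860979972, 'eye': array([ 256.54813474, -492.02149275,  384.05411507]), 'orientation': array([ 2.88082944e+00,  1.59097479e-03, -1.22438307e+00])}
```

View pics/scene0.png

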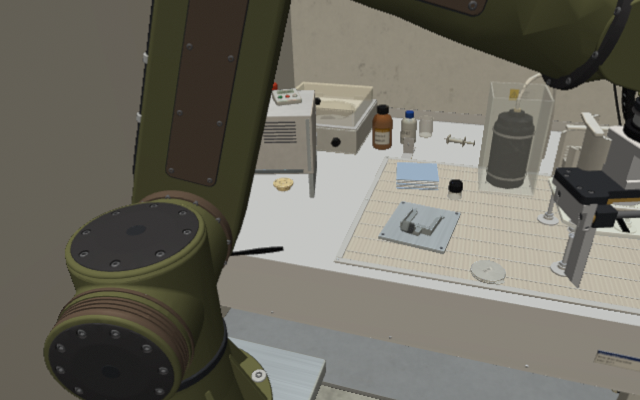

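View pics/side0.png

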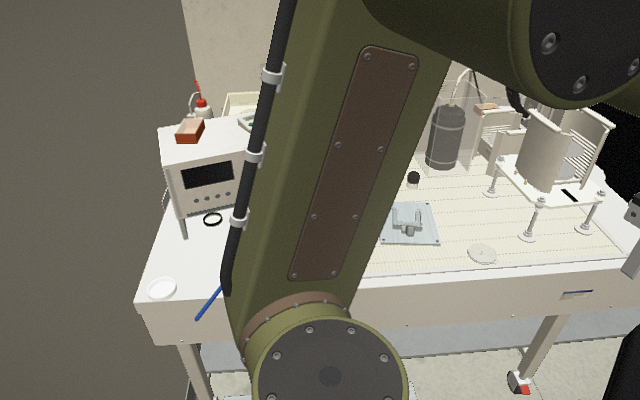

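View pics/wrist0.png

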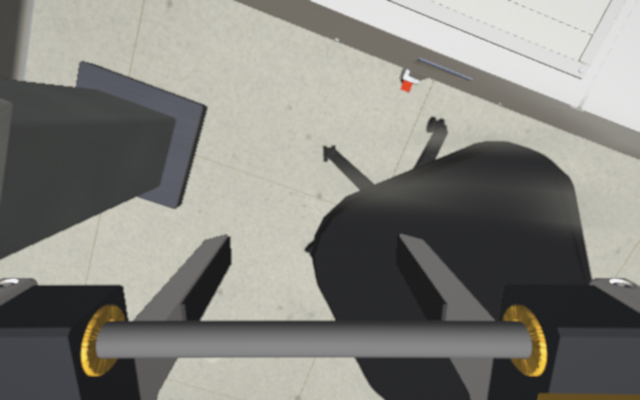

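```bash
python3 - <<'E'
import numpy as np
S=np.load("scene0.npz")["W"];D=np.load("side0.npz")["W"]
def g(W,L):
    for u,v in L: print((u,v),W[v,u].round(0))
print("scene");g(S,[(284,184),(284,180),(276,184),(292,184),(312,194),(316,94),(280,150),(265,170),(312,170),(410,205),(460,208),(383,233),(440,249),(408,226),(425,215),(436,212)])
print("side");g(D,[(213,219),(204,220),(222,219),(213,213),(213,225),(180,210),(185,235),(170,150),(236,200),(162,130),(180,212),(410,215),(384,205),(430,205),(440,240),(380,241),(415,230)])
E
python3 - <<'E'
import cv2,numpy as np
a=cv2.imread("pics/scene0.png");b=cv2.imread("pics/side0.png")
A=cv2.resize(a[80:260,235:475],None,fx=3.3,fy=3.3,interpolation=cv2.INTER_CUBIC)[:590]
cv2.imwrite("pics/sc1.png",A)
E
```

```text
scene
(284, 184) [639. 109.  18.]
(284, 180) [661. 118.  17.]
(276, 184) [634. 129.  18.]
(292, 184) [651.  92.  15.]
(312, 194) [626.  29.   8.]
(316, 94) [1003.  141.  139.]
(280, 150) [593.  92. 134.]
(265, 170) [584. 131.  82.]
(312, 170) [617.  23.  79.]
(410, 205) [ 617. -215.   19.]
(460, 208) [ 657. -326.    6.]
(383, 233) [ 490. -178.   17.]
(440, 249) [ 464. -299.   17.]
(408, 226) [ 455. -233.   66.]
(425, 215) [ 584. -253.   18.]
(436, 212) [ 603. -276.   18.]
side
(213, 219) [615. 232.   3.]
(204, 220) [611. 254.   5.]
(222, 219) [613. 209.   3.]
(213, 213) [638. 235.   5.]
(213, 225) [592. 230.   2.]
(180, 210) [541. 283.  94.]
(185, 235) [544. 288.  16.]
(170, 150) [597. 289. 219.]
(236, 200) [155.  84. 395.]
(162, 130) [700. 331. 218.]
(180, 212) [537. 282.  92.]
(410, 215) [ 570. -266.   16.]
(384, 205) [143. -74. 387.]
(430, 205) [ 617. -334.    7.]
(440, 240) [ 485. -318.    4.]
(380, 241) [ 482. -172.   16.]
(415, 230) [ 507. -261.   21.]
```

View pics/sc1.png

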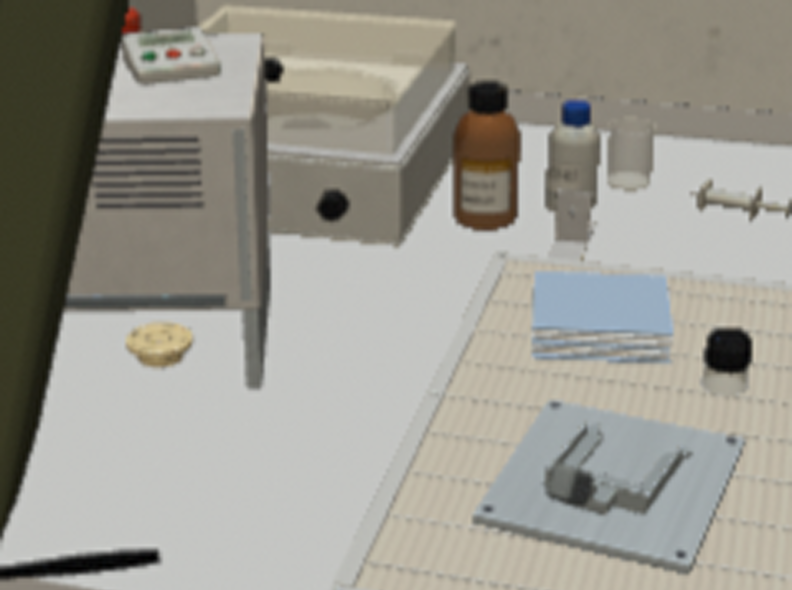

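```bash
python3 - <<'E'
import numpy as np,cv2
S=np.load("scene0.npz")["W"];D=np.load("side0.npz")["W"]
def front(W,r):
    P=W[r].reshape(-1,3); P=P[np.isfinite(P[:,0])&(P[:,2]>75)&(P[:,2]<210)]
    # robust fit x=a+b*y
    m=np.ones(len(P),bool)
    for _ in range(8):
        c=np.polyfit(P[m,1],P[m,0],1); e=P[:,0]-np.polyval(c,P[:,1]); m=abs(e)<6
    print(c,"yaw",-np.arctan(c[0]),m.sum(),P[m].min(0),P[m].max(0),e[m].std())
front(S,np.s_[122:170,258:308]); front(D,np.s_[145:205,172:232])
P=S[168:200,265:305].reshape(-1,3);Q=P[(P[:,2]>11)&(P[:,2]<24)&(P[:,0]>600)&(P[:,0]<700)]
print(len(Q),Q.min(0),Q.max(0),cv2.minEnclosingCircle(Q[:,:2].astype(np.float32)))
for W,r in((S,np.s_[195:255,370:470]),(D,np.s_[195:255,370:450])):
    P=W[r].reshape(-1,3);Q=P[(P[:,2]>13.5)&(P[:,2]<23)]
    print(cv2.minAreaRect(Q[:,:2].astype(np.float32)))
    Q=P[(P[:,2]>40)&(P[:,0]>400)&(P[:,2]<90)]; print(Q.mean(0),Q.min(0),Q.max(0))
P=D[205:232,195:232].reshape(-1,3);p=np.load("side0.npz")["p"][205:232,195:232].reshape(-1,3)
Q=P[p.max(1)<80]; Q=Q[Q[:,2]<30];print("filter",np.nanmedian(Q,0),cv2.minEnclosingCircle(Q[:,:2].astype(np.float32)))
E
```

```text
[-2.91262050e-01  6.20468073e+02] yaw 0.28342117392516825 2252 [576.28942709  27.94810324  82.29655435] [614.25912091 145.4921492  205.06755532] 2.042901192217986
[-2.85624836e-01  6.17817931e+02] yaw 0.27821695788627065 2605 [532.10298145 154.08566917  83.23997134] [577.06266058 294.50276424 209.93358269] 1.6194850067389297
184 [622.60450657  91.58006215  11.72536239] [677.77951082 143.40886651  19.66270521] ((650.735595703125, 119.3134536743164), 28.149105072021484)
((588.3365478515625, -253.79702758789062), (140.33651733398438, 249.61270141601562), 82.39663696289062)
[ 457.83342291 -231.19091421   63.38891956] [ 443.50726727 -241.64888541   40.52191999] [ 494.87956669 -217.79907014   78.15568681]
((546.133056640625, -250.06466674804688), (142.06182861328125, 163.36549377441406), 82.58919525146484)
[ 457.09623043 -227.80131795   64.96635635] [ 444.34171691 -238.46899285   44.15716322] [ 487.5191305  -220.49493282   75.34884775]
filter [602.84937813 235.06170589   6.51154569] ((618.1176147460938, 236.99636840820312), 31.00676918029785)
```

Request:
step_arm:
  series: [32,34,5,-0.05,0,32,34,5,-0.05,0,32,34,5,-0.05,0,32,34,5,-0.05,0,32,34,0,-0.05,0,32,34,0,-0.05,0,32,34,0,-0.05,0,32,34,0,-0.05,0,0,0,0,0,0,0,0,0,0,0,0,0,0,0,0]
  squeeze: 60

```text
clock: 1.52
eef_pos: [442.4, -246.0, 250.4]
eef_rot: [3.142, 0.0, -0.054]
wrist_force: [-0.3, 0.5, 0.3]
finger_gap: 94.0
finger_force: 0.0
```

```bash
python3 - <<'E'
from h import *
p,d,i=cam("wrist"); W=world(d,i); s=manip.read_state(); print(s["clock"],s["eef_pos"],s["eef_rot"],s["joints"])
cv2.imwrite("pics/w1.png",p); np.savez("w1.npz",p=p,d=d,W=W)
P=W.reshape(-1,3);P=P[np.isfinite(P[:,0])]
h=P[(P[:,0]>430)&(P[:,0]<640)&(abs(P[:,1]+250)<60)]
for lo,hi in((14,21),(21,25.5),(28,35),(45,80)):
    q=h[(h[:,2]>lo)&(h[:,2]<hi)]
    if len(q)>10: print(lo,len(q),q.mean(0),cv2.minAreaRect(q[:,:2].astype(np.float32)))
E
```

```text
1.575 [ 442.3762253  -245.99576943  250.4405507 ] [ 3.14156075e+00  8.95573649e-05 -5.43626659e-02] [-5.79833017e-01  1.86181447e-01  1.61496817e+00 -7.44854576e-05
  1.34050451e+00  1.04534298e+00]
14 13736 [ 556.61519549 -251.03634621   17.95240147] ((545.0994262695312, -249.99456787109375), (171.8358917236328, 119.9730453491211), 0.011855492368340492)
21 2456 [ 543.39377131 -249.28001774   22.97551302] ((553.6312255859375, -252.38372802734375), (73.70417785644531, 82.23670196533203), 76.81544494628906)
28 787 [ 521.72641927 -244.12398714   31.85555943] ((537.2049560546875, -248.27149963378906), (68.47237396240234, 86.38954162597656), 76.82290649414062)
45 711 [ 470.2479666  -232.71034819   65.1055629 ] ((469.67132568359375, -232.50228881835938), (16.23739242553711, 47.46324920654297), 76.9149398803711)
```

View pics/w1.png

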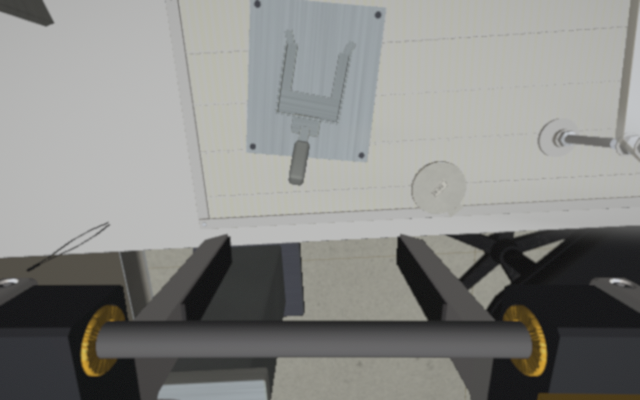

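Request:
step_arm:
  series: [1,1,-7,0.1854,0,1,1,-7,0.1854,0,1,1,-7,0.1854,0,1,1,-7,0.1854,0,1,1,-7,0.1854,0,1,1,-7,0.1854,0,1,1,-7,0.1854,0,1,1,-7,0.1854,0,1,1,-7,0.1854,0,1,1,-7,0.1854,0,1,1,-7,0.1854,0,1,1,-7,0.1854,0,1,1,-7,0.1854,0,1,1,-7,0.1854,0,1,1,-7,0.1854,0,0,1,-7,0.1854,0,0,0,0,0,0,0,0,0,0,0,0,0,0,0,0]

```text
clock: 3.95
eef_pos: [458.0, -229.5, 138.8]
eef_rot: [-3.141, 0.001, 2.911]
wrist_force: [0.6, 0.7, -0.3]
finger_gap: 93.9
finger_force: 0.0
```

```bash
python3 - <<'E'
from h import *
p,d,i=cam("wrist"); W=world(d,i); s=manip.read_state(); print(s["clock"],s["eef_pos"],s["eef_rot"],s["joints"])
cv2.imwrite("pics/w2.png",p)
P=W.reshape(-1,3);P=P[np.isfinite(P[:,0])]
h=P[(P[:,0]>420)&(P[:,0]<520)&(abs(P[:,1]+230)<22)]
q=h[(h[:,2]>45)&(h[:,2]<85)]
print(len(q),q.mean(0),q.max(0),cv2.minAreaRect(q[:,:2].astype(np.float32)))
E
```

```text
4.0 [ 457.95164542 -229.41025019  138.72843483] [-3.14146389e+00  4.18427592e-04  2.91112244e+00] [-5.35925105e-01  3.14087470e-01  1.72974081e+00  3.40563303e-06
  1.09732659e+00 -1.87625274e+00]
1151 [ 463.13862119 -230.86547101   67.21186895] [ 490.74200907 -220.25559722   77.05297916] ((467.53668212890625, -231.8094024658203), (15.990012168884277, 44.98137664794922), 76.36998748779297)
```

View pics/w2.png

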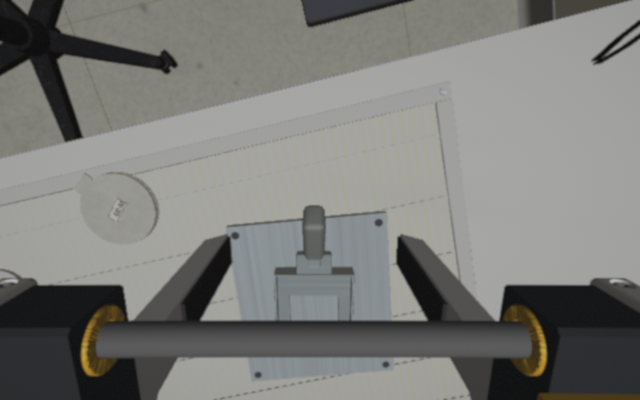

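Request:
step_arm:
  series: [0,0,-20,0,0,0,0,-20,0,0,-0.5,0,-18,0,0,0,0,-10.5,0,0,0,0,0,0,0,0,0,0,0,0.6,0,0,0,0,1,0,0,0,0,1,0,0,0,0,1,0,0,0,0,1,0,0,0,0,1,0,0,0,0,1,0,0,0,0,1,0,0,0,0,1]
  squeeze: 60

```text
clock: 5.75
eef_pos: [457.4, -229.3, 69.9]
eef_rot: [-3.142, -0.0, 2.913]
wrist_force: [-0.2, 0.1, 0.4]
finger_gap: 15.7
finger_force: 60.0
```

Request:
step_arm:
  series: [0,0,3,0,1,0,0,5,0,1,0,0,12,0,1,0,0,15,0,1,0,0,10,0,1,0,0,0,0,1,0,0,0,0,1]

```text
clock: 6.62
eef_pos: [457.3, -229.2, 114.7]
eef_rot: [3.141, -0.0, 2.913]
wrist_force: [-0.1, -0.0, -1.0]
finger_gap: 15.2
finger_force: 60.0
```

```bash
python3 - <<'E'
from h import *
s=manip.read_state(); print(s["clock"],s["eef_pos"],s["wrist_force"],s["finger_gap"])
O={}
for n in("scene","side","wrist"):
    p,d,i=cam(n); O[n]=(p,world(d,i))
    cv2.imwrite(f"pics/{n}3.png",p)
p,W=O["scene"]
P=W.reshape(-1,3);C=p.reshape(-1,3).astype(int)
br=(C[:,2]-C[:,0]>30)&(P[:,0]>600)&(P[:,0]<700)&(P[:,1]>60)&(P[:,1]<160)&(P[:,2]<40)
for n in("scene","side"):
    p,W=O[n];P=W.reshape(-1,3);C=p.reshape(-1,3).astype(int)
    br=(C[:,2]-C[:,0]>25)&(P[:,0]>600)&(P[:,0]<700)&(P[:,1]>60)&(P[:,1]<160)&(P[:,2]<40)
    q=P[br]; print(n,len(q))
    if len(q)>20:
        t=q[q[:,2]>13]; print(q.mean(0),t.mean(0),np.percentile(t,[2,98],axis=0),cv2.minEnclosingCircle(t[:,:2].astype(np.float32)))
        vv,uu=np.where(br.reshape(400,640)); print(uu.min(),uu.max(),vv.min(),vv.max())
# dark things on bench
p,W=O["scene"];print("cable",[W[v,u].round() for u,v in((280,249),(260,251),(240,252))])
# scoop tilt
p,W=O["wrist"];P=W.reshape(-1,3);a=np.array([np.cos(-.2295),np.sin(-.2295)]);n=np.array([-a[1],a[0]])
r=P[:,:2]-s["eef_pos"][:2]; X=r@a-106;Y=r@n
for nm,z0,z1 in(("low",40,73),):
    m=(X>-70)&(X<40)&(abs(Y)<36)&(P[:,2]>z0)&(P[:,2]<z1)
    for x in range(-70,40,10):
        k=m&(X>=x)&(X<x+10)
        if k.sum()>5: print(x,k.sum(),np.median(P[k,2]).round(1))
E
```

```text
6.625 [ 457.27265474 -229.15163257  114.68000251] [-0.05136142 -0.02110572 -0.98341951] 15.246049969784403
scene 206
[645.56551142 114.60687703  15.42158137] [647.06091984 115.54656526  17.36705147] [[623.86898833  92.73515586  13.81083499]
 [673.70202282 138.56550625  19.96157961]] ((649.4523315429688, 117.0196533203125), 28.244346618652344)
273 292 178 190
side 0
cable [array([395.,  20.,   3.]), array([373.,  56.,   6.]), array([357.,  93.,   7.])]
-70 13 71.0
```

```bash
python3 - <<'E'
import cv2,numpy as np
a=cv2.imread("pics/wrist3.png")[180:400,120:520]; b=cv2.imread("pics/scene3.png")[130:290,300:600]
b=cv2.resize(b,(750,400)); a=cv2.resize(a,(364,200)); c=np.zeros((600,750,3),np.uint8); c[:400]=b; c[400:,:364]=a
cv2.imwrite("pics/c3.png",c)
E
```

```text
(no output)
```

View pics/c3.png

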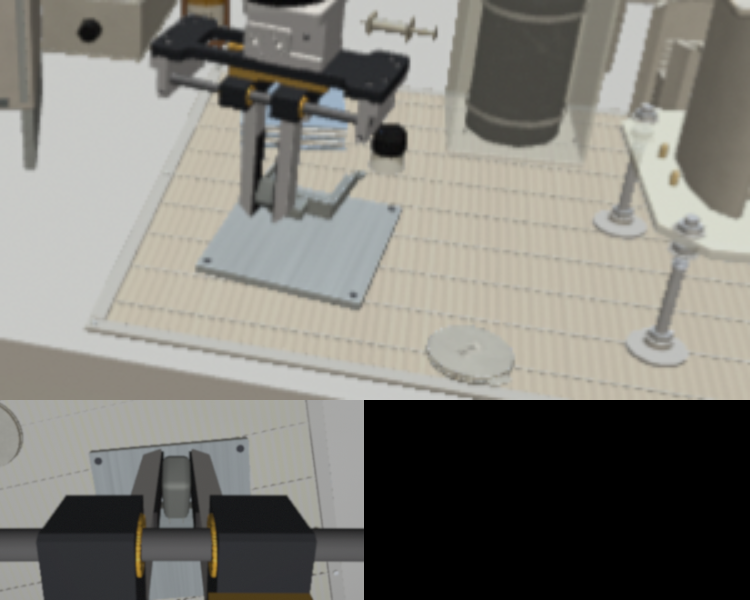

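```bash
python3 - <<'E'
from h import *
s=manip.read_state();p,d,i=cam("scene");W=world(d,i);P=W.reshape(-1,3)
y=s["eef_rot"][2]-np.pi;a=np.array([np.cos(y),np.sin(y)]);n=np.array([-a[1],a[0]])
r=P[:,:2]-s["eef_pos"][:2]; X=r@a-106;Y=r@n
m=(X>-50)&(X<45)&(abs(Y)<42)&(P[:,2]>35)&(P[:,2]<95)
for x in range(-50,45,10):
    k=m&(X>=x)&(X<x+10)
    if k.sum()>2: print(x,k.sum(),np.percentile(P[k,2],[10,50,90]).round(1),np.percentile(Y[k],[5,95]).round())
E
```

```text
-50 40 [64.4 71.4 78.4] [-32.  -8.]
-40 17 [66.4 68.8 74.7] [-33.   0.]
-30 31 [67.4 68.4 75.3] [-33.  34.]
-20 27 [66.4 68.8 75.8] [-33.  34.]
-10 22 [66.5 69.6 75.3] [-33.  35.]
0 15 [65.7 67.8 75.4] [-33. -21.]
10 15 [65.8 67.1 73.8] [-33. -21.]
20 10 [65.5 66.8 68. ] [-35. -23.]
```

Request:
step_arm:
  series: [-12,10,0,0.02,1,-12,20,0,0.03,1,-12,30,0,0.06,1,-9,36,0,0.06,1,0,38,0,0.06,1,0,38,0,0.06,1,0,38,0,0.06,1,9,36,0,0.06,1,12,25,0,0.06,1,12,15.5,0,0.04,1,0,0,0,0,1,0,0,0,0,1,0,0,0,0,1]

```text
clock: 8.45
eef_pos: [445.2, 56.6, 114.9]
eef_rot: [-3.142, -0.0, -2.861]
wrist_force: [-0.2, 1.4, -1.2]
finger_gap: 15.6
finger_force: 60.0
```

```bash
cat > m.py <<'E'
from h import *
import sys
s=manip.read_state();print(s["clock"],s["eef_pos"].round(1),s["eef_rot"].round(3),s["wrist_force"].round(1),s["joints"].round(2))
y=s["eef_rot"][2]%(2*np.pi)-np.pi;a=np.array([np.cos(y),np.sin(y)]);n=np.array([-a[1],a[0]])
for c in("scene","side"):
    p,d,i=cam(c);W=world(d,i);P=W.reshape(-1,3);C=p.reshape(-1,3).astype(int)
    cv2.imwrite(f"pics/{c}_{sys.argv[1]}.png",p)
    r=P[:,:2]-s["eef_pos"][:2]; X=r@a-106;Y=r@n; z=s["eef_pos"][2]-52
    br=(C[:,2]-C[:,0]>25)&(P[:,2]<150)&(P[:,2]>z-25)&(abs(X)<200)&(abs(Y)<80)
    if br.sum()>20:
        b=P[br];t=b[b[:,2]>b[:,2].max()-7]; print(c,"chuck",br.sum(),t.mean(0).round(1),np.percentile(t,[2,98],axis=0).mean(0).round(1),"in scoop",X[br].min().round(),X[br].max().round(),Y[br].min().round(),Y[br].max().round())
    m=(X>-60)&(X<45)&(abs(Y)<45)&(P[:,2]>z-12)&(P[:,2]<z+30)&~br
    for x in range(-60,45,15):
        k=m&(X>=x)&(X<x+15)
        if k.sum()>4: print(c,x,k.sum(),np.percentile(P[k,2],[10,50,90]).round(1),np.percentile(Y[k],[3,97]).round())
E
python3 m.py a
```

```text
8.45 [445.2  56.6 114.9] [-3.142 -0.    -2.861] [-0.2  1.4 -1.2] [ 0.04  0.22  1.92 -0.    1.   -1.81]
scene -60 71 [64.9 73.1 79.6] [-32.  36.]
scene -45 8 [65.5 72.  75.9] [-33. -31.]
scene -30 13 [67.5 68.8 74.6] [-32. -21.]
scene -15 20 [67.3 68.6 73. ] [-32.  26.]
scene 0 29 [67.3 68.9 74.3] [-32.  29.]
scene 15 14 [66.5 67.8 69.5] [-34.  31.]
scene 30 61 [77.1 83.2 88.2] [-44.  33.]
side -60 67 [65.  72.5 77.7] [-19.  33.]
side -45 31 [66.6 67.9 74.5] [-21.  33.]
side -30 46 [65.3 67.6 71.2] [-27.  33.]
side -15 39 [65.6 67.6 74.5] [-31.  33.]
side 0 45 [65.9 67.8 73.7] [-34.  33.]
side 15 28 [65.6 66.6 69.3] [-34.  34.]
side 30 71 [75.9 80.7 88.2] [-44.  41.]
```

Request:
step_arm:
  series: [0,0,-15,0,1,0,0,-20,0,1,0,0,-15,0,1,0,0,-7,0,1,0,0,-3,0,1,0,0,0,0,1,0,0,0,0,1]

```text
clock: 9.43
eef_pos: [445.7, 57.3, 55.4]
eef_rot: [-3.141, 0.001, -2.86]
wrist_force: [0.2, -1.3, -2.1]
finger_gap: 15.5
finger_force: 60.0
```

```bash
python3 m.py b; python3 - <<'E'
import cv2,numpy as np
b=cv2.imread("pics/scene_b.png")[100:260,200:440]; b=cv2.resize(b,(750,500)); cv2.imwrite("pics/c4.png",b)
E
```

```text
9.425 [445.7  57.3  55.4] [-3.141e+00  1.000e-03 -2.860e+00] [ 0.2 -1.3 -2.1] [ 0.05  0.32  1.96  0.    0.86 -1.81]
scene chuck 113 [429.8  29.6 146.6] [428.5  34.6 147.2] in scoop -141.0 132.0 -50.0 79.0
scene -60 143 [-0.6  1.7 16.6] [-41.  42.]
scene -45 39 [-1.   0.4 12.4] [-44.  44.]
scene -30 48 [ 0.1  7.4 11. ] [-43.  21.]
scene -15 51 [-0.2  1.4  9.4] [-44.  26.]
scene 0 87 [-0.3  1.3  9.6] [-42.  28.]
scene 15 71 [-0.6  1.   8.8] [-43.  27.]
scene 30 56 [-0.5  0.5  2.3] [-42.  31.]
side chuck 40 [427.4  69.6 145.2] [432.4  62.6 145.3] in scoop -142.0 102.0 -42.0 39.0
side -60 140 [-2.   0.9 17.2] [-43.  43.]
side -45 64 [-1.4  6.3  9.3] [-44.  44.]
side -30 77 [-1.2  6.4  8.9] [-26.  43.]
side -15 101 [-1.9 -0.3  8.4] [-29.  43.]
side 0 98 [-1.9 -0.1  8.7] [-34.  43.]
side 15 43 [-2.7 -1.1  0.9] [ 2. 43.]
side 30 13 [-1.3  0.   1. ] [-24.  43.]
```

View pics/c4.png

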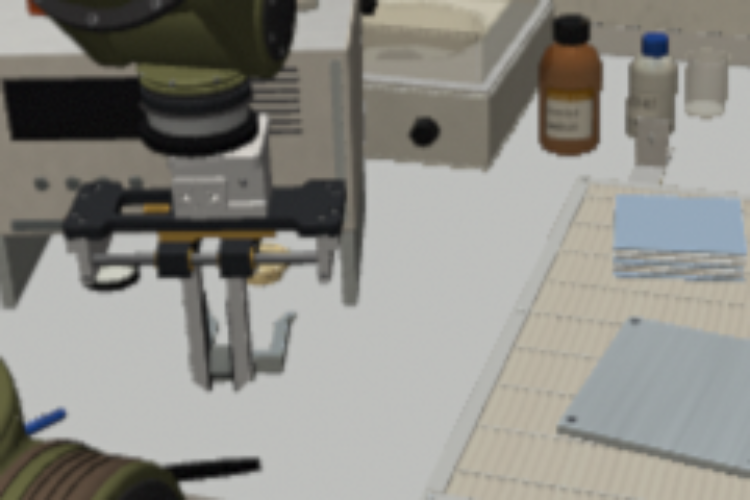

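Request:
step_arm:
  series: [0,0,-1.5,0,1,4.8,1.4,0,0,1,9.6,2.8,0,0,1,9.6,2.8,0,0,1,9.6,2.8,0,0,1,9.6,2.8,0,0,1,7.7,2.2,0,0,1,5.8,1.7,0,0,1,3.8,1.1,0,0,1,3.8,1.1,0,0,1,0,0,0,0,1,0,0,0,0,1]

```text
clock: 11.02
eef_pos: [509.6, 75.9, 53.4]
eef_rot: [3.142, -0.0, -2.86]
wrist_force: [-0.5, 0.2, -0.3]
finger_gap: 15.8
finger_force: 60.0
```

```bash
python3 - <<'E'
from h import *
s=manip.read_state();print(s["clock"],s["eef_pos"].round(1),s["eef_rot"].round(3),s["wrist_force"].round(1))
p,d,i=cam("scene");W=world(d,i);P=W.reshape(-1,3);C=p.reshape(-1,3).astype(int)
br=(C[:,2]-C[:,0]>25)&(P[:,0]>600)&(P[:,0]<700)&(P[:,1]>70)&(P[:,1]<160)&(P[:,2]<30)
t=P[br];print(len(t),np.percentile(t,[2,50,98],axis=0).round(1))
cv2.imwrite("pics/c5.png",cv2.resize(p[130:230,230:380],(750,500)))
E
```

```text
11.025 [509.6  75.9  53.4] [ 3.142 -0.    -2.86 ] [-0.5  0.2 -0.3]
126 [[629.   92.4   2.1]
 [645.4 106.   17.5]
 [673.8 138.5  20.2]]
```

View pics/c5.png

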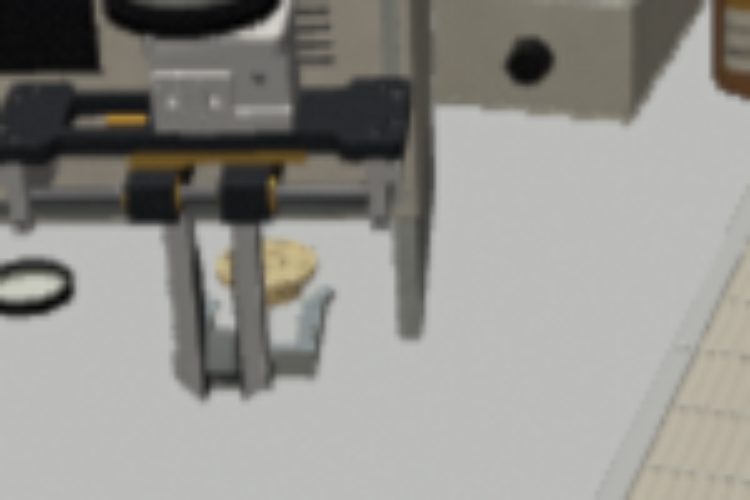

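Request:
step_arm:
  series: [3.8,1.1,0,0,1,3.8,1.1,0,0,1,3.8,1.1,0,0,1,3.8,1.1,0,0,1,3.8,1.1,0,0,1,3.8,1.1,0,0,1,3.8,1.1,0,0,1,3.8,1.1,0,0,1,0,0,0,0,1,0,0,0,0,1]

```text
clock: 12.32
eef_pos: [540.1, 84.8, 53.4]
eef_rot: [-3.142, -0.0, -2.86]
wrist_force: [-0.3, 0.3, -0.8]
finger_gap: 15.4
finger_force: 60.0
```

```bash
cat > q.py <<'E'
from h import *
s=manip.read_state();print(s["clock"],s["eef_pos"].round(1),s["eef_rot"].round(3),s["wrist_force"].round(1),s["moment"].round(2))
p,d,i=cam("scene");W=world(d,i);P=W.reshape(-1,3);C=p.reshape(-1,3).astype(int)
y=s["eef_rot"][2]%(2*np.pi)-np.pi;a=np.array([np.cos(y),np.sin(y)]);n=np.array([-a[1],a[0]])
r=P[:,:2]-s["eef_pos"][:2]; X=r@a-106;Y=r@n; z=s["eef_pos"][2]-52
br=(C[:,2]-C[:,0]>25)&(P[:,2]<z+35)&(P[:,2]>z-10)&(X>-50)&(X<80)&(abs(Y)<50)
t=np.c_[P,X,Y][br];print(len(t),np.percentile(t,[2,50,98],axis=0).round(1))
cv2.imwrite("pics/last.png",p)
E
python3 q.py
```

```text
12.325 [540.1  84.8  53.4] [-3.142 -0.    -2.86 ] [-0.3  0.3 -0.8] [ 0.01 -0.05 -0.07]
122 [[626.   92.6   2.2 -14.4 -23.8]
 [645.9 107.1  17.1   4.5  -8.6]
 [673.7 139.6  20.   30.3  23.3]]
```

Request:
step_arm:
  series: [1.9,0.5,0,0,1,0,0,0,0,1,0,0,1,0,1,0,0,1,0,1,0,0,1,0,1,0,0,1,0,1,0,0,2,0,1,0,0,2,0,1,0,0,2,0,1,0,0,2,0,1,0,0,2,0,1,0,0,0,0,1,0,0,0,0,1]

```text
clock: 14.0
eef_pos: [542.0, 85.2, 67.4]
eef_rot: [-3.142, -0.0, -2.86]
wrist_force: [0.5, -0.9, -2.7]
finger_gap: 15.7
finger_force: 60.0
```

```bash
python3 q.py; python3 -c "
import cv2;p=cv2.imread('pics/last.png');cv2.imwrite('pics/c6.png',cv2.resize(p[130:230,230:380],(750,500)))"
```

```text
14.0 [542.   85.2  67.4] [-3.142 -0.    -2.86 ] [ 0.5 -0.9 -2.7] [-0.    0.06 -0.02]
116 [[629.5  92.3  11.7 -16.  -23.8]
 [649.4 106.2  26.7   4.   -9.2]
 [675.  140.5  29.7  31.3  23.4]]
```

View pics/c6.png

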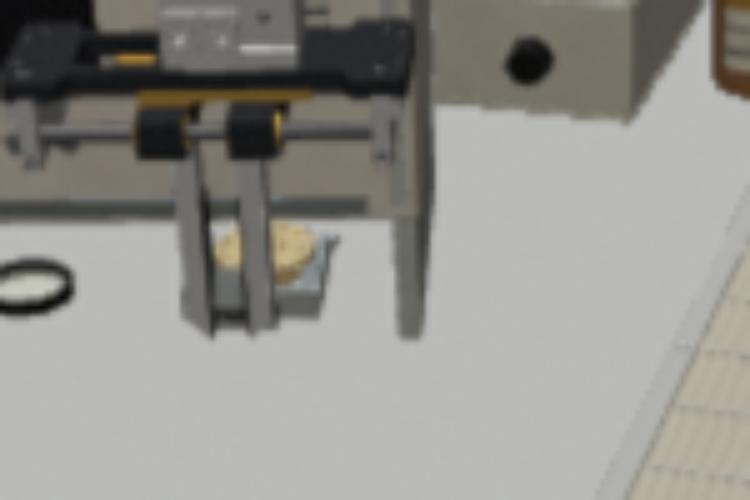

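Request:
step_arm:
  series: [-2.9,-0.8,0,0,1,-5.8,-1.7,0,0,1,-8.6,-2.5,0,0,1,-11.5,-3.3,0,0,1,-14.4,-4.2,0,0,1,-14.4,-4.2,0,0,1,-14.4,-4.2,0,0,1,-14.4,-4.2,0,0,1,-14.4,-4.2,0,0,1,-14.4,-4.2,0,0,1,-11.5,-3.3,0,0,1,-8.6,-2.5,2,0,1,-5.8,-1.7,5,0,1,-2.9,-0.8,8,0,1,0,0,10,0,1,0,0,10,0,1,0,0,8,0,1,0,0,4,0,1,0,0,0,0,1,0,0,0,0,1]

```text
clock: 16.55
eef_pos: [397.9, 43.5, 114.2]
eef_rot: [3.141, -0.0, -2.86]
wrist_force: [-0.2, 0.2, -2.9]
finger_gap: 15.5
finger_force: 60.0
```

```bash
python3 q.py; sed -i 's/"scene"/"side"/' q.py; python3 q.py
```

```text
16.55 [397.9  43.5 114.2] [ 3.141 -0.    -2.86 ] [-0.2  0.2 -2.9] [ 0.06  0.12 -0.03]
165 [[484.2  50.5  58.6 -16.2 -24.3]
 [502.7  64.3  73.4   0.9  -9.2]
 [529.8  98.1  76.1  29.6  23.6]]
16.6 [397.9  43.4 114.2] [ 3.141e+00 -1.000e-03 -2.860e+00] [ 0.3  0.5 -2.3] [0.02 0.05 0.01]
127 [[480.8  49.8  55.7 -17.7 -22.6]
 [494.6  81.3  71.6  -3.1   9.2]
 [511.4  97.1  74.3  14.4  22.8]]
```

Request:
step_arm:
  series: [1,-5,0,-0.01,1,2,-10,0,-0.02,1,3,-15,0,-0.03,1,4,-20,0,-0.03,1,4,-24,0,-0.03,1,4,-27,0,-0.03,1,4,-28,0,-0.03,1,4,-28,0,-0.03,1,4,-27,0,-0.03,1,4,-24,0,-0.03,1,3,-21,0,-0.03,1,3,-18,0,-0.03,1,2,-14,0,-0.03,1,2,-10,0,-0.03,1,1,-6,0,-0.02,1,0,-2.8,0,-0.001,1,0,0,0,0,1,0,0,0,0,1]

```text
clock: 18.9
eef_pos: [443.0, -236.1, 114.5]
eef_rot: [3.142, -0.0, 3.013]
wrist_force: [-0.3, -0.3, -4.1]
finger_gap: 15.7
finger_force: 60.0
```

```bash
python3 q.py; sed -i 's/"side"/"scene"/' q.py; python3 q.py
```

```text
18.9 [ 443.  -236.1  114.5] [ 3.142 -0.     3.013] [-0.3 -0.3 -4.1] [0.14 0.09 0.04]
166 [[ 532.3 -276.6   58.1  -16.6  -25.9]
 [ 553.6 -242.8   72.4    4.9    7.4]
 [ 579.2 -227.5   74.8   30.9   22.8]]
18.95 [ 443.  -236.1  114.5] [-3.142 -0.     3.013] [-1.1  0.8 -1.5] [0.12 0.08 0.03]
209 [[ 529.1 -274.8   58.2  -18.2  -24.3]
 [ 549.5 -258.5   73.5    3.3   -8.6]
 [ 578.2 -229.9   75.7   30.4   19.6]]
```

Request:
step_arm:
  series: [0,0,-4,0,1,0,0,-8,0,1,0,0,-10,0,1,0,0,-8,0,1,0,0,-4,0,1,0,0,-3,0,1,0,0,-2,0,1,0,0,-2,0,1,0,0,-1,0,1,0,0,-1,0,1,0,0,-1,0,1,0,0,0,0,1,0,0,0,0,1]

```text
clock: 20.62
eef_pos: [443.0, -236.4, 70.5]
eef_rot: [-3.142, 0.0, 3.012]
wrist_force: [-0.5, -0.6, -1.3]
finger_gap: 15.7
finger_force: 60.0
```

```bash
python3 q.py; python3 m.py d | grep -v chuck
```

```text
20.625 [ 443.  -236.4   70.5] [-3.142  0.     3.012] [-0.5 -0.6 -1.3] [ 0.05 -0.06 -0.  ]
208 [[ 530.7 -274.8   20.   -16.9  -24.2]
 [ 550.1 -258.9   35.1    3.5   -8.4]
 [ 580.1 -244.8   37.3   31.7    8.5]]
20.675 [ 443.1 -236.4   70.5] [-3.142  0.     3.012] [ 0.5 -0.  -1.6] [-0.56  0.4   1.81  0.    0.94 -2.  ]
scene -60 150 [17.5 20.5 33.4] [-43.  42.]
scene -45 46 [17.5 19.4 30.1] [-44.  25.]
scene -30 65 [17.9 23.4 25.1] [-43.  26.]
scene -15 99 [17.5 19.6 27.2] [-43.  34.]
scene 0 72 [18.  23.  30.8] [-44.  35.]
scene 15 41 [17.5 19.8 24.4] [-43.  36.]
scene 30 40 [17.1 19.  21.7] [-44.  43.]
side -60 130 [16.4 20.2 32.9] [-42.  42.]
side -45 49 [16.5 22.5 27.6] [-36.  44.]
side -30 74 [17.  21.7 24.5] [-28.  43.]
side -15 101 [16.3 19.1 28.3] [-33.  43.]
side 0 55 [17.  21.8 30. ] [-33.  43.]
side 15 40 [16.4 18.4 23.9] [-41.  45.]
side 30 28 [16.3 17.7 19.7] [-45.  43.]
```

Request:
step_arm:
  series: [0,0,-0.7,0,1,0,0,0,0,1,0,0,0,0,0.8,0,0,0,0,0.6,0,0,0,0,0.5,0,0,0,0,0.4,0,0,0,0,0.3,0,0,0,0,0.3,0,0,5,0,0.3,0,0,15,0,0.3,0,0,25,0,0.3,0,0,30,0,0.3,-20,0,30,0,0.3,-30,0,20,0,0.3,0,0,0,0,0.3,0,0,0,0,0.3]

```text
clock: 22.78
eef_pos: [393.3, -236.4, 195.1]
eef_rot: [-3.141, 0.001, 3.012]
wrist_force: [0.4, 0.6, -0.3]
finger_gap: 65.5
finger_force: 0.0
```

```bash
python3 - <<'E'
from h import *
s=manip.read_state();print(s["clock"],s["eef_pos"],s["wrist_force"].round(1))
p,d,i=cam("scene");W=world(d,i);P=W.reshape(-1,3);C=p.reshape(-1,3).astype(int)
k=(P[:,0]>420)&(P[:,0]<640)&(abs(P[:,1]+250)<60)&(P[:,2]<90)
br=k&(C[:,2]-C[:,0]>25)&(P[:,2]>30); print(br.sum(),np.percentile(P[br],[2,50,98],axis=0).round(1),cv2.minEnclosingCircle(P[br][:,:2].astype(np.float32)))
q=P[k&(P[:,2]>42)];print(len(q),q.max(0),cv2.minAreaRect(q[:,:2].astype(np.float32)))
cv2.imwrite("pics/c7.png",cv2.resize(p[160:270,340:500],(750,515)))
E
```

```text
22.775 [ 393.32550545 -236.38673045  195.07026705] [ 0.4  0.6 -0.3]
274 [[ 529.9 -274.1   31.1]
 [ 551.7 -251.1   35.3]
 [ 578.1 -228.4   37.4]] ((554.5735473632812, -250.29287719726562), 27.646259307861328)
127 [ 470.56687814 -226.31547405   78.28070486] ((450.79547119140625, -236.01956176757812), (16.33540153503418, 41.88117599487305), 81.29438781738281)
```

View pics/c7.png

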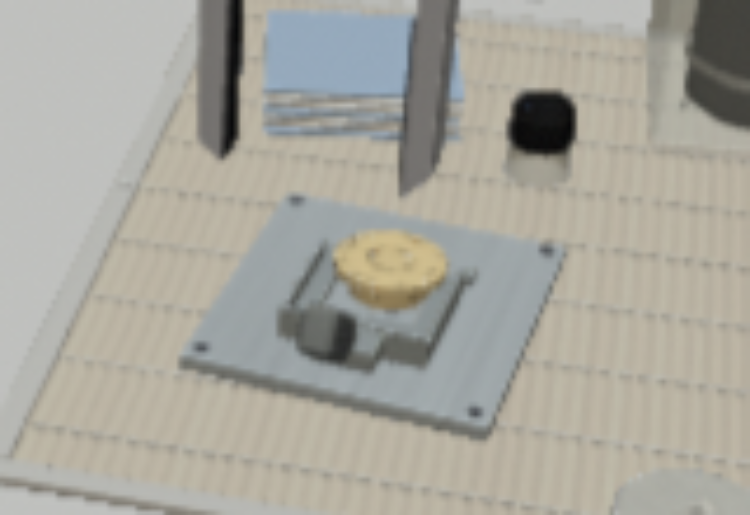

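```bash
python3 -c "
from cell import manip
print(manip.sign_off())"
```

```text
the job is handed in; nothing more can be done
None
```

The chuck is out from under the cabinet, standing upright in the scoop. The scoop lies flat on its plate, released, and the job is handed in at about 23 s. In the last picture the chuck is roughly 6 mm from the seat centre and under 10 mm from the plate's centre. The arm stayed clear of the filter, though I did not re-measure its position, and the sign-off returned no verdict.

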